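# Find the unlocked waste flap and push it open

### The job

The waste drop unit has four identical white flaps, and only one of them is unlocked. Press the flaps one after another with a fingertip on their black spots to feel which one rocks, and push that one down until it stands open by at least 45 degrees, then take the hand away. Nothing is to be gripped or lifted, and everything else on the bench stays where it is.

Things in the scene. Friction and masses are not known exactly. Their poses are not given: they have to be found in the camera images.
- flap_unit: Waste drop unit: a fixed grey box, 130 (x) by 350 (y) by 95 mm high, walls 8 mm thick, with four identical white flaps in a row along its y, flush with its top, 84 mm from middle to middle. Origin at the centre of its underside on the worktop; x points to its rear, away from the robot, y to its left, z up. Yaw varies.
- flap_1 (a joint): Angle of the far left (y = +126 mm in the unit's frame) flap, a white plate 110 x 72 x 6 mm (x, y, z). Pivot along the unit's y, 3 mm under the top, at x = +25 mm in the unit's frame, 80 mm behind the flap's front edge. 0 = flush; grows as the front swings down into the box; stop at 1.1 rad. Free: friction 0.08 N m (2 to 3 N at the black spot), stays where left. Locked: gives under 1.5 mm.
- flap_1_pad (a point): Centre of the round black press spot (30 mm across) on the top face of the far left (y = +126 mm in the unit's frame) flap, 40 mm in front of its pivot, 95 mm above the worktop while closed (at x = -15 mm in the unit's frame); it moves with the flap. 70 mm of empty depth below a free flap.
- flap_2 (a joint): Angle of the middle left (y = +42 mm) flap, a white plate 110 x 72 x 6 mm (x, y, z). Pivot along the unit's y, 3 mm under the top, at x = +25 mm in the unit's frame, 80 mm behind the flap's front edge. 0 = flush; grows as the front swings down into the box; stop at 1.1 rad. Free: friction 0.08 N m (2 to 3 N at the black spot), stays where left. Locked: gives under 1.5 mm.
- flap_2_pad (a point): Centre of the round black press spot (30 mm across) on the top face of the middle left (y = +42 mm) flap, 40 mm in front of its pivot, 95 mm above the worktop while closed (at x = -15 mm in the unit's frame); it moves with the flap. 70 mm of empty depth below a free flap.
- flap_3 (a joint): Angle of the middle right (y = -42 mm) flap, a white plate 110 x 72 x 6 mm (x, y, z). Pivot along the unit's y, 3 mm under the top, at x = +25 mm in the unit's frame, 80 mm behind the flap's front edge. 0 = flush; grows as the front swings down into the box; stop at 1.1 rad. Free: friction 0.08 N m (2 to 3 N at the black spot), stays where left. Locked: gives under 1.5 mm.
- flap_3_pad (a point): Centre of the round black press spot (30 mm across) on the top face of the middle right (y = -42 mm) flap, 40 mm in front of its pivot, 95 mm above the worktop while closed (at x = -15 mm in the unit's frame); it moves with the flap. 70 mm of empty depth below a free flap.
- flap_4 (a joint): Angle of the far right (y = -126 mm) flap, a white plate 110 x 72 x 6 mm (x, y, z). Pivot along the unit's y, 3 mm under the top, at x = +25 mm in the unit's frame, 80 mm behind the flap's front edge. 0 = flush; grows as the front swings down into the box; stop at 1.1 rad. Free: friction 0.08 N m (2 to 3 N at the black spot), stays where left. Locked: gives under 1.5 mm.
- flap_4_pad (a point): Centre of the round black press spot (30 mm across) on the top face of the far right (y = -126 mm) flap, 40 mm in front of its pivot, 95 mm above the worktop while closed (at x = -15 mm in the unit's frame); it moves with the flap. 70 mm of empty depth below a free flap.
- dropper_a: small amber dropper bottle with black bulb, 33 x 34 x 102 mm, behind the unit; origin at the centre of its underside. Bystander: stays where it is.
- dropper_b: second small amber dropper bottle, 33 x 34 x 102 mm, behind the unit; origin at the centre of its underside. Bystander: stays where it is.
- timer: white bench timer with buttons, 62 x 65 x 18 mm, beside the unit's right end; origin at the centre of its underside. Bystander: stays where it is.
- marker_a: marker pen, white with black cap, 135 mm long, 16 mm high, lying in front of the unit; origin at the centre of its underside. Bystander: stays where it is.
- media_bottle_c: clear bottle with orange cap, 66 x 66 x 139 mm, at the right; origin at the centre of its underside. Bystander: stays where it is.
- beaker_5: clear beaker, 76 x 71 x 99 mm, at the right; origin at the centre of its underside. Bystander: stays where it is.
- centrifuge: Beige bench centrifuge, fixed, left of the unit; do not hit it. Origin at the middle of its underside. Body 340 mm (x) by 280 mm (y), 195 mm high; its open lid stands up at its rear, from x = +130 mm, to 525 mm above the worktop. The arm starts to the left of it and has to pass over or in front of it.

How it is judged:
By the outcome, as a careful person would: the job done as asked, in the order asked, and still so for the second after the job is handed in, with the robot touching nothing.
It also fails if it takes over 51 s, if anything falls off the work surface, if the arm or the gripper's body presses on something with over 40 N, if the wrist force passes 120 N, or if a joint passes its speed limit or range.

### The arm

A 6-joint arm with a two-finger parallel gripper is mounted at the origin on a cart in front of the work surface, level with it; the furniture and walls round the work are solid. World frame = base frame: x ahead of the robot, y to its left, z up, the work surface at z = 0. Lengths are in mm, angles in degrees, forces in N, time in s.
With the tool pointing down it reaches from about 150 to 775 mm from the base axis. Payload 6.1 kg.
Tool frame: the origin (TCP) lies between the finger pads; the fingertips stand 19 mm ahead of it and the grasp point (between the pads) is the TCP; y points along the fingers, z is the direction in which the jaws open and shut, and the axes are right-handed (so a half turn about y gives the same grasp; the last joint's range is limited). The gripper opens to 85 mm and grips with 20 to 120 N. Pads are 22 mm wide; open, the fingers measure 114 mm over their backs; the gripper's body (76 mm by 85 mm) begins 54 mm behind the grasp point. The pads swing forward as they close: fully open they stand 13 mm farther back than shut.
Start: joints at [-68.583, 7.208, -2.269, 80.523, 0, 90], TCP at [191.699, -488.733, 219.395] pointing down, gripper open.
Joint ranges: [-155.77, 155.77], [-54.66, 111.73], [-72.52, 77.12], [-102.08, 115.82], [-83.92, 84.16], [-180, 180]. Speed limits (degrees/s): [136.94, 136.94, 172.46, 180, 180, 180].

### API

Orientations are given as a 3x3 rotation matrix whose columns are the frame's x, y, z axes.
In Python, from bench import bot gives the robot as it stands.
- The arm moves only by the shell command python3 -m creep 'ROWS'. ROWS is JSON, a list of rows, each a list of 3 entries, a list of its own where there are three numbers: the finger opening in m, from 0 to 0.0854, then the shift along the tool's x, y, z in m, then the turn about the tool's y in rad. In form: [[fingers, [dx, dy, dz], spin], ...]. A call has 1 to 10 rows; each row is the pose to reach, as a shift and turn from the pose measured when the call began, along the tool's axes at that moment; what a row does not reach only later rows make up. A row lasts 1/10 s, in which the tool goes at most 50 mm and 8.59 degrees, less where a joint would pass 70% of its speed; a pose out of reach is approached as far as the arm can. A call with a gripper value outside its range is refused whole. The fingers move at their own pace and stop on an object; the grip force is fixed at half the most. Time passes only in rows, so rows that repeat a pose let the fingers close. It gives the time, the measured TCP pose, the force and the opening at its end, in the units of the state.
- bot.sense(): the state, without advancing time (a new reading comes with each control period).
- bot.capture(name): name is "scene" or "top" or "wrist"; returns the picture (420x560x3 uint8, red, green, blue); there is no depth.
- bot.camera_params(name): a dict with "mtx" (3x3 intrinsics, pixels), "cam_to_world" (4x4, takes a point from camera to world coordinates); the wrist camera has in their place "mount" (4x4, takes a point from camera to tool coordinates, whose origin is the TCP and whose axes are the tool frame's). Camera axes: x right, y down, z forward; pixel columns grow to the right and rows downward; lengths in mm; the calibration is good to about 2 mm. A picture is of the moment at which its call begins: read the wrist's pose just before it. camera_params takes no time and is no camera call.
- bot.job_done(): hands the job in, once; it reports no verdict.
Trained networks look in the newest picture that a camera, given by its name, has taken for a name from the list of things; names that differ only in an ending like _2 or _b are one class to them, and where a whole thing is asked for, a point or a joint stands for the part that bears it (a point fixed in the world has none). Each returns a list of dicts, best first, with "p" (0 to 1); they miss things now and then, are a little off and sometimes report something else, mostly with a low value. They report only what shows in the picture. A call takes as long as a camera call.
- bot.find_in(target, camera): "extent" ([left, top, right, bottom] in pixels, round what is visible of it).
The state is a dict: "clock": time; "joint_positions": joint angles; "joint_vel": joint speeds; "tau": joint torques, N m; "tcp_pos": TCP position; "eef_rot": TCP orientation; "ft_force": force on the tool from outside, world axes, zero at the start; "torque": the same for the moment, N m; "width": finger opening in mm.
Only numpy, scipy, OpenCV 4.12 (cv2) and the standard library are available. Lean on these libraries where they do the work, as an engineer would, in place of code of your own. Each camera call takes 0.05 s, during which the arm holds its last target. There are 200 camera calls.

## Working session

There is one attempt and no reset: what is moved stays moved. The work goes in short steps, Python scripts to look and compute and a shell command to move; the robot and the scene stay as the last step left them, time stands still between calls to the robot, and variables do not carry over. Pictures are saved under pics/ and viewed, about 8 in all and at most 12, crops included, and the job is handed in when it is done.

```bash
mkdir -p pics; python3 - <<'E'
from bench import bot
import cv2,numpy as np
s=bot.sense();print({k:np.round(v,3).tolist() for k,v in s.items()})
for c in("scene","top"):
    im=bot.capture(c);cv2.imwrite(f"pics/{c}0.png",im[:,:,::-1])
    p=bot.camera_params(c);print(c,np.round(p["mtx"],1).tolist(),np.round(p["cam_to_world"],3).tolist())
    for t in("flap_1_pad","flap_unit","centrifuge"):
        for r in bot.find_in(t,c)[:5]:print(t,np.round(r["extent"],1),round(r["p"],2))
E
```

```text
{'clock': 0.0, 'joint_positions': [-68.582, 7.243, -2.328, 80.523, -0.002, 89.999], 'joint_vel': [0.032, 0.046, 0.075, 0.065, 0.058, -0.075], 'tau': [0.0, -43.591, 35.292, 0.017, -0.0, -0.0], 'tcp_pos': [191.545, -488.342, 218.601], 'eef_rot': [[-0.931, -0.001, 0.365], [-0.365, 0.002, -0.931], [0.0, -1.0, -0.002]], 'ft_force': [-0.194, 0.765, -0.258], 'torque': [0.011, 0.049, 0.033], 'width': 85.117}
scene [[436.1, 0.0, 274.9], [0.0, 436.1, 202.8], [0.0, 0.0, 1.0]] [[0.65, -0.554, 0.521, -195.266], [-0.76, -0.473, 0.445, -814.135], [-0.0, -0.685, -0.729, 1040.563], [0.0, 0.0, 0.0, 1.0]]
flap_1_pad [231.3 173.5 246.6 194.7] 0.44
flap_unit [226.  165.9 346.6 253.3] 0.79
top [[421.1, 0.0, 276.3], [0.0, 421.1, 210.8], [0.0, 0.0, 1.0]] [[-0.008, -0.996, 0.09, 419.055], [-1.0, 0.01, 0.019, -233.217], [-0.019, -0.09, -0.996, 1126.965], [0.0, 0.0, 0.0, 1.0]]
flap_1_pad [220.5 195.9 252.4 248.3] 0.79
flap_1_pad [358.8 183.  380.9 202.2] 0.68
flap_1_pad [216.8 170.6 364.8 249.7] 0.46
flap_unit [214.1 170.  363.1 251.4] 0.65
centrifuge [251.8 186.9 290.4 237.2] 0.29
```

View pics/top0.png

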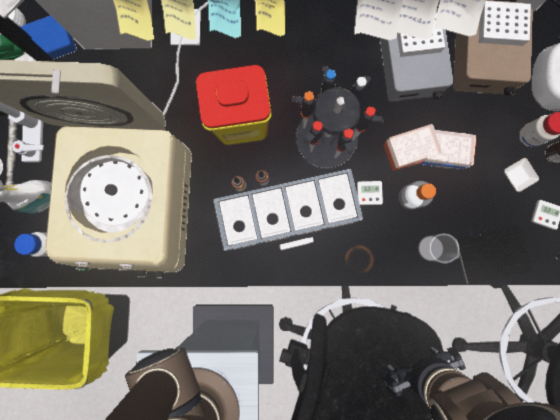

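View pics/scene0.png

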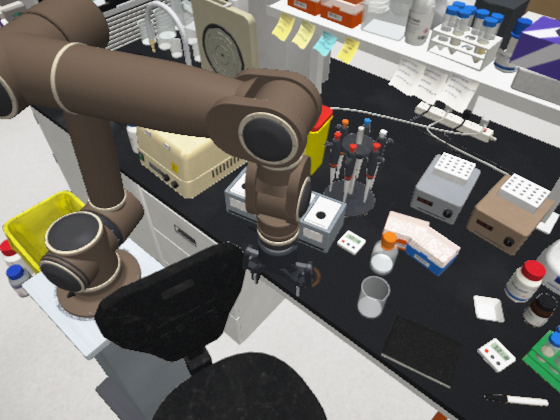

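The top view shows the four flaps with dark spots at about (239,227), (272,219), (305,212) and (338,204). The arm starts at the right, and the chair lies between its start and the left side. The scene view shows the arm clear of the bench.

```bash
cat > h.py <<'E'
from bench import bot
import numpy as np,cv2
def ray(c,px,z):
    p=bot.camera_params(c);T=np.array(p["cam_to_world"]);d=T[:3,:3]@np.linalg.solve(p["mtx"],[px[0],px[1],1]);o=T[:3,3]
    return o+d*(z-o[2])/d[2]
def tool(target):
    s=bot.sense();return np.round(np.array(s["eef_rot"]).T@(np.array(target)-s["tcp_pos"])/1000,4)
E
python3 - <<'E'
from h import *
im=cv2.cvtColor(cv2.imread("pics/top0.png"),cv2.COLOR_BGR2GRAY)
P=[]
for u,v in[(239,227),(272,219),(305,212),(338,204)]:
    w=im[v-9:v+10,u-9:u+10].astype(float);n,l,st,ce=cv2.connectedComponentsWithStats((w<90).astype(np.uint8))
    k=l[9,9];c=ce[k]+[u-9,v-9];X=ray("top",c,95);P.append(X);print(c,st[k],X.round(1))
P=np.array(P);d=P[0]-P[3];print(np.linalg.norm(np.diff(P,axis=0),axis=1),np.degrees(np.arctan2(-d[0],d[1])))
for i in P:print(tool(i+[0,0,60]))
print("marker",ray("top",(296,243),8),"tall",ray("top",(262,177),100),"bottle",ray("top",(427,192),139),ray("top",(438,240),99))
E
```

```text
[238.54320988 225.82716049] [ 4  3 10 10 81] [ 475.9 -120.9   95. ]
[272.02597403 218.44155844] [ 5  4  9 10 77] [ 493.3 -203.3   95. ]
[305.38157895 211.        ] [ 5  4 10  9 76] [ 510.9 -285.5   95. ]
[338.62962963 203.62962963] [ 5  4 10 10 81] [ 528.3 -367.4   95. ]
[84.26362897 83.99504559 83.70589738] 11.995809706717946
[-0.3989  0.0643 -0.2386]
[-0.385   0.0643 -0.1554]
[-0.3714  0.0643 -0.0726]
[-0.3577  0.0643  0.01  ]
marker [ 433.82869442 -263.8713262     8.        ] tall [ 595.77415177 -179.4635864   100.        ] bottle [ 549.01870565 -569.27394193  139.        ] [ 437.01702091 -604.62968406   99.        ]
```

Pad spacing comes out at 84 mm and the yaw at 12 degrees, both consistent with the description. I'll close the fingers, turn 0.164 rad to line up with the unit, and go to flap 4.

```bash
python3 -m creep '[[0,[0,-0.03,0],0],[0,[-0.04,-0.03,0],0.05],[0,[-0.08,-0.03,0],0.1],[0,[-0.12,-0.03,0],0.164],[0,[-0.16,-0.03,0],0.164],[0,[-0.2,-0.03,0],0.164],[0,[-0.24,-0.03,0.003],0.164],[0,[-0.28,-0.01,0.006],0.164],[0,[-0.32,0.02,0.01],0.164],[0,[-0.358,0.04,0.01],0.164]]'; python3 -m creep '[[0,[0,0,0],0],[0,[0,0,0],0],[0,[0,0,0],0]]'; python3 - <<'E'
from h import *
s=bot.sense();print(np.round(s["eef_rot"],3).tolist(),s["width"])
for P in[(528.3,-367.4),(510.9,-285.5),(493.3,-203.3),(475.9,-120.9)]:print(tool([*P,115+5]))
cv2.imwrite("pics/top1.png",bot.capture("top")[100:320,150:430,::-1].repeat(2,0).repeat(2,1))
E
```

```text
clock: 1.4
tcp_pos: [530.1, -366.5, 177.4]
eef_rot: [[-0.978, -0.001, 0.208], [-0.208, 0.001, -0.978], [0.001, -1.0, -0.001]]
ft_force: [-1.1, -1.5, -0.2]
width: 0.2
clock: 1.7
tcp_pos: [529.6, -367.0, 178.2]
eef_rot: [[-0.978, -0.0, 0.208], [-0.208, -0.0, -0.978], [0.0, -1.0, -0.0]]
ft_force: [-0.7, 0.0, 0.2]
width: -0.3
[[-0.978, -0.0, 0.208], [-0.208, -0.0, -0.978], [0.0, -1.0, -0.0]] -0.30619204458201277
[0.0013 0.0582 0.0001]
[ 0.0013  0.0582 -0.0836]
[ 0.0014  0.0582 -0.1676]
[ 0.0013  0.0583 -0.2519]
```

View pics/top1.png

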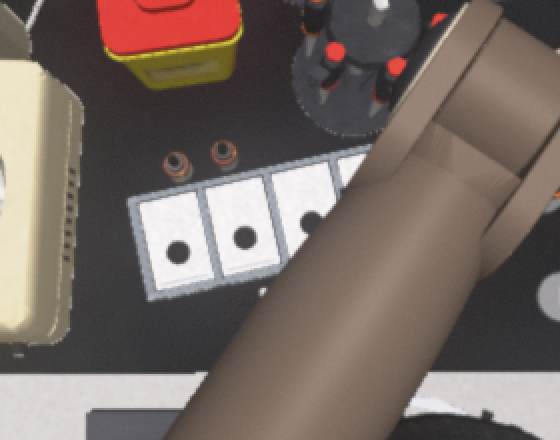

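The arm now hides flap 4. It is aligned with the unit, so I'm descending to press.

```bash
python3 -m creep '[[0,[0.001,0.03,0],0],[0,[0.001,0.05,0],0],[0,[0.001,0.056,0],0],[0,[0.001,0.058,0],0],[0,[0.001,0.06,0],0],[0,[0.001,0.061,0],0],[0,[0.001,0.061,0],0]]'; python3 -m creep '[[0,[0,0.001,0],0],[0,[0,0.002,0],0],[0,[0,0.003,0],0],[0,[0,0.003,0],0]]'
```

```text
clock: 2.45
tcp_pos: [528.8, -367.8, 118.6]
eef_rot: [[-0.978, 0.001, 0.207], [-0.207, -0.001, -0.978], [-0.001, -1.0, 0.001]]
ft_force: [-0.4, -0.5, 1.0]
width: -0.3
clock: 2.85
tcp_pos: [528.8, -367.8, 115.4]
eef_rot: [[-0.978, 0.001, 0.207], [-0.207, -0.001, -0.978], [-0.001, -1.0, 0.001]]
ft_force: [0.2, -0.6, -0.1]
width: 0.1
```

```bash
for i in 1 2 3; do python3 -m creep '[[0,[0,0.001,0],0],[0,[0,0.002,0],0],[0,[0,0.002,0],0]]' | grep -E "tcp|ft"; done
```

```text
tcp_pos: [528.7, -367.7, 113.1]
ft_force: [0.5, -0.0, -0.3]
tcp_pos: [528.6, -367.6, 110.9]
ft_force: [0.6, 0.7, 0.1]
tcp_pos: [528.5, -367.6, 108.7]
ft_force: [-0.9, 0.8, -0.4]
```

```bash
for i in 1 2 3; do python3 -m creep '[[0,[0,0.001,0],0],[0,[0,0.002,0],0],[0,[0,0.002,0],0]]' | grep -E "tcp|ft"; done
python3 - <<'E'
from h import *
cv2.imwrite("pics/w1.png",bot.capture("wrist")[:,:,::-1])
E
```

```text
tcp_pos: [528.4, -367.5, 106.4]
ft_force: [1.0, 0.0, -1.0]
tcp_pos: [528.3, -367.4, 104.2]
ft_force: [-0.2, -0.2, -0.0]
tcp_pos: [528.3, -367.4, 102.0]
ft_force: [-0.2, -0.0, 0.4]
```

View pics/w1.png

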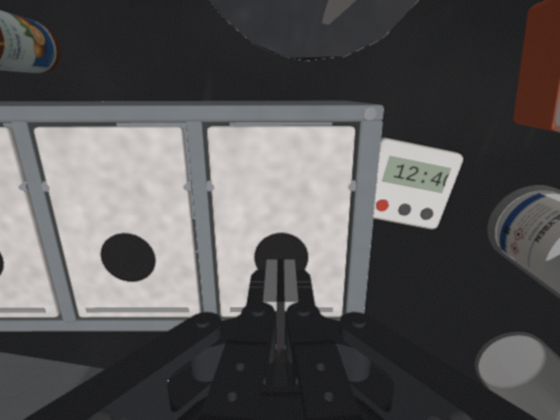

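The wrist view shows the fingertips at (280,262), over the spot of flap 4, which still looks flush, with no contact yet. I'll keep going down.

```bash
for i in 1 2 3 4; do python3 -m creep '[[0,[0,0.001,0],0],[0,[0,0.002,0],0],[0,[0,0.002,0],0]]' | grep -E "tcp|ft"; done
```

```text
tcp_pos: [528.2, -367.3, 99.9]
ft_force: [0.2, 1.4, -0.0]
tcp_pos: [528.1, -367.3, 97.7]
ft_force: [0.5, 0.6, 0.4]
tcp_pos: [528.0, -367.2, 95.5]
ft_force: [0.7, -1.0, -0.4]
tcp_pos: [527.9, -367.2, 93.3]
ft_force: [0.4, -0.0, 0.2]
```

```bash
python3 - <<'E'
from h import *
cv2.imwrite("pics/w2.png",bot.capture("wrist")[:,:,::-1])
s=bot.sense();print(s["tcp_pos"],s["ft_force"],s["tau"],bot.camera_params("wrist"))
E
```

```text
[ 527.96279438 -367.17575454   93.3742507 ] [ 0.04085186 -0.13111261  0.34917799] [ 1.23235444e-03 -5.86148858e+01  3.45711958e+01 -3.52623589e-03
 -5.12224215e-04 -9.84922821e-06] {'mtx': array([[328.43884838,   0.        , 280.18894982],
       [  0.        , 328.43884838, 207.75965439],
       [  0.        ,   0.        ,   1.        ]]), 'mount': array([[-1.45323097e-03,  9.44696311e-01,  3.27943240e-01,
        -8.54788625e+01],
       [-2.17429181e-04, -3.27943877e-01,  9.44697182e-01,
        -1.53540460e+02],
       [ 9.99998920e-01,  1.30155878e-03,  6.81982746e-04,
         6.62450489e-01],
       [ 0.00000000e+00,  0.00000000e+00,  0.00000000e+00,
         1.00000000e+00]])}
```

View pics/w2.png

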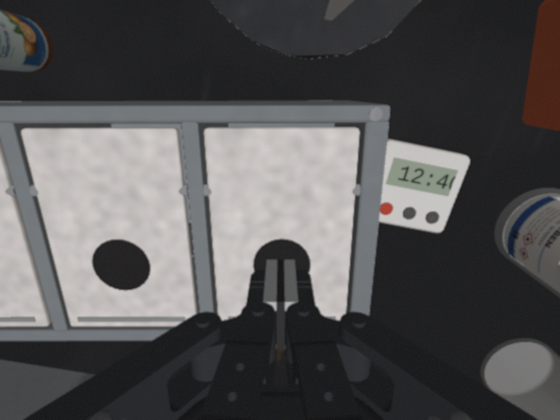

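By scale, the spot (57 px across, 84 mm pitch = 160 px) lies at TCP height and flap 4 is still flush. So the shut fingertips seem to end near the TCP, and contact should be close.

```bash
for i in 1 2 3 4 5; do python3 -m creep '[[0,[0,0.001,0],0],[0,[0,0.001,0],0]]' | grep -E "tcp|ft"; done
```

```text
tcp_pos: [527.9, -367.1, 92.2]
ft_force: [0.4, 0.7, -0.4]
tcp_pos: [527.8, -367.1, 91.1]
ft_force: [-0.6, -0.6, 0.9]
tcp_pos: [527.8, -367.0, 89.8]
ft_force: [0.4, -0.4, -0.1]
tcp_pos: [527.7, -367.0, 88.7]
ft_force: [-0.4, -0.3, 0.8]
tcp_pos: [527.6, -366.9, 87.5]
ft_force: [0.1, 0.0, -0.4]
```

```bash
for i in 1 2 3 4 5; do python3 -m creep '[[0,[0,0.001,0],0],[0,[0,0.001,0],0]]' | grep -E "tcp|ft"; done;  python3 - <<'E'
from h import *
cv2.imwrite("pics/w3.png",bot.capture("wrist")[:,:,::-1])
E
```

```text
tcp_pos: [527.5, -366.9, 86.3]
ft_force: [0.5, 0.9, -0.6]
tcp_pos: [527.4, -366.8, 85.1]
ft_force: [0.0, 0.8, 0.5]
tcp_pos: [527.4, -366.8, 83.9]
ft_force: [0.1, -0.5, -0.7]
tcp_pos: [527.4, -366.8, 83.0]
ft_force: [1.3, -0.2, 0.4]
tcp_pos: [527.4, -366.8, 82.9]
ft_force: [-1.4, 1.7, 4.4]
```

View pics/w3.png

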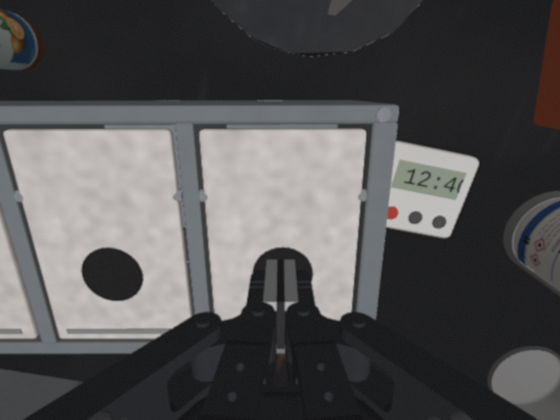

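First contact is at TCP z = 83.0 (4.4 N), and the view shows flap 4 still flush. I'll press harder to see whether it gives.

```bash
for i in 1 2; do python3 -m creep '[[0,[0,0.002,0],0],[0,[0,0.002,0],0]]' | grep -E "tcp|ft"; done
```

```text
tcp_pos: [527.5, -366.9, 82.8]
ft_force: [-4.3, 2.1, 10.7]
tcp_pos: [527.5, -366.9, 82.9]
ft_force: [-4.1, 2.5, 11.3]
```

Flap 4 is locked: 11 N and no travel. On to flap 3.

```bash
python3 -m creep '[[0,[0,-0.02,0],0],[0,[0,-0.02,-0.02],0],[0,[0,-0.02,-0.06],0],[0,[0,-0.02,-0.084],0],[0,[0,-0.01,-0.084],0],[0,[0,-0.004,-0.084],0],[0,[0,-0.003,-0.084],0],[0,[0,-0.003,-0.084],0]]' | grep -E "tcp|ft";for i in 1 2 3 4 5; do python3 -m creep '[[0,[0,0.001,0],0],[0,[0,0.002,0],0]]' | grep -E "tcp|ft"; done
```

```text
tcp_pos: [510.0, -285.4, 85.2]
ft_force: [0.3, -0.4, -0.1]
tcp_pos: [510.1, -286.1, 83.1]
ft_force: [0.1, -1.0, 1.7]
tcp_pos: [510.2, -286.3, 81.2]
ft_force: [-0.8, 0.1, 1.6]
tcp_pos: [510.2, -286.3, 79.3]
ft_force: [-1.2, 0.5, 1.0]
tcp_pos: [510.2, -286.3, 77.3]
ft_force: [-0.5, -0.3, 2.2]
tcp_pos: [510.4, -286.3, 75.3]
ft_force: [-0.4, 0.8, 2.5]
```

Flap 3 gives 8 mm under about 2 N, so it's the free one. I'm pushing it down.

```bash
python3 -m creep '[[0,[0,0.004,0],0],[0,[0,0.008,0],0],[0,[0,0.012,0],0],[0,[0,0.016,0],0],[0,[0,0.018,0],0]]' | grep -E "tcp|ft"; python3 -m creep '[[0,[0,0.003,0],0],[0,[0,0.006,0],0],[0,[0,0.009,0],0],[0,[0,0.009,0],0]]' | grep -E "tcp|ft"; python3 - <<'E'
from h import *
cv2.imwrite("pics/w4.png",bot.capture("wrist")[:,:,::-1])
E
```

```text
tcp_pos: [510.1, -286.3, 56.6]
ft_force: [0.0, -0.1, 1.4]
tcp_pos: [509.6, -286.1, 46.9]
ft_force: [0.0, 0.3, 0.2]
```

View pics/w4.png

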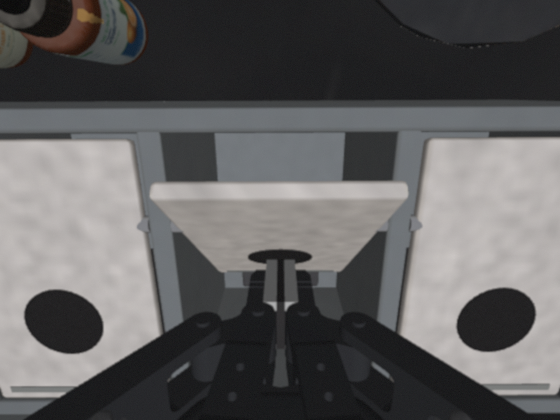

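The view shows flap 3 swung well in, with its raised rear edge at row 188. By my estimate it's only around 40–50 degrees open. The gripper body is already close to the top, so rather than go deeper I'll slide the tip rearward against the flap.

```bash
python3 -m creep '[[0,[-0.002,0,0],0],[0,[-0.004,0,0],0],[0,[-0.006,0,0],0],[0,[-0.006,0,0],0]]' | grep -E "tcp|ft";python3 -m creep '[[0,[-0.002,0,0],0],[0,[-0.004,0,0],0],[0,[-0.005,0,0],0],[0,[-0.005,0,0],0]]' | grep -E "tcp|ft"; python3 - <<'E'
from h import *
cv2.imwrite("pics/w5.png",bot.capture("wrist")[:,:,::-1])
E
```

```text
tcp_pos: [515.7, -284.7, 46.9]
ft_force: [-2.9, -0.5, -0.5]
tcp_pos: [520.8, -283.6, 46.8]
ft_force: [-2.2, -0.4, -0.2]
```

View pics/w5.png

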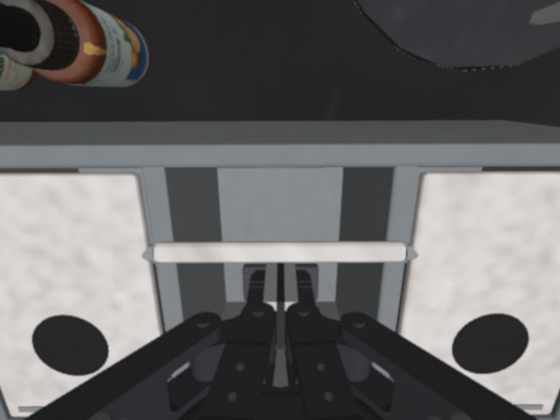

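The flap is now edge-on at rows 243–262. That sight line is about 27 degrees off vertical, so it's open about 63 degrees. I'm backing off to the front, then straight up.

```bash
python3 -m creep '[[0,[0.005,0,0],0],[0,[0.01,0,0],0],[0,[0.01,-0.02,0],0],[0,[0.01,-0.05,0],0],[0,[0.01,-0.08,0],0],[0,[0.01,-0.12,0],0],[0,[0.01,-0.16,0],0],[0,[0.01,-0.2,0],0],[0,[0.01,-0.2,0],0],[0,[0.01,-0.2,0],0]]' | grep -E "clock|tcp|ft"; python3 - <<'E'
from h import *
cv2.imwrite("pics/w6.png",bot.capture("wrist")[:,:,::-1])
E
```

```text
clock: 13.0
tcp_pos: [511.7, -286.1, 248.1]
ft_force: [0.7, -0.0, -1.2]
```

View pics/w6.png

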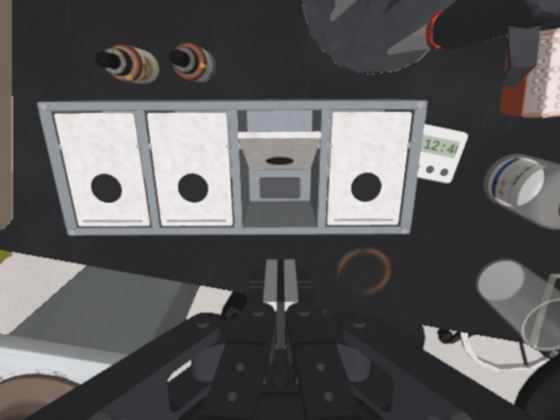

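Flap 3 is open. Its spot is at row 160, where my projection gives row 161 for 63 degrees and row 172 for 45 degrees. The other flaps are flush, the bystanders in view look undisturbed, and the hand is clear.

```bash
python3 -c "
from bench import bot
print(bot.sense()['ft_force']);print(bot.job_done())"
```

```text
[-0.19473939  0.30991672 -0.63138068]
the job is handed in; nothing more can be done
None
```

The unlocked flap is flap 3 (middle right). I pushed it open to about 63° and handed the job in at about 13 s on the robot's clock.

- **Finding it:** Flap 4 held firm at 11 N with no travel, so it is locked. Flap 3 gave 8 mm under about 2 N. I did not press flaps 1 and 2, because only one flap is unlocked.
- **Opening it:** I pushed flap 3 down about 36 mm. I then slid the tip about 11 mm rearward to swing it further without lowering the gripper body onto the unit.
- **Last checks:** In the final wrist picture the black spot is at row 160. My projection gives row 161 for 63° and row 172 for 45°. The other three flaps look flush, and the wrist force was within noise at about 0.7 N. The hand is about 150 mm above the unit.
- **What disagreed:** The closed fingertips touched the flap with the TCP at z = 83 mm, not the 114 mm expected from the given 19 mm tip offset. I went by the measured contact.
- **Not confirmed:** The gripper hides the marker pen in the last picture. The hand stayed over the unit when low, and no force suggested it touched the pen.

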